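Staggered cooling stack of meal boxes

TASK

Build the cooling stack on the long meal box that stands flat on the table: take the deep box from the sloping stand and lay it on that box, then lay the shallow box on the deep one. Turn each end for end from the box below, so that its undercut tail rests on the lip below with the step close up behind the lip, the box lies flat and in line, and every steam vent stays uncovered. Set the boxes down gently without dropping them, let go of the deep box before fetching the shallow one, and do not shift the bottom box or disturb the other things on the table.

Things in the scene. Friction and masses are not known exactly. Their poses are not given: they have to be found in the camera images.
- base: Bottom meal box, 0.6 kg, loose, flat on the table: black plastic, white lid, 170 mm long (its x) by 60 wide (its y), plain upright sides. Lid deck 46 mm above the underside, lip top 54. Origin: centre of the 170 x 60 outline, at underside level; z up out of the lid, +x to the vent end, -x to the tail. Lip and undercut: see the lip and step points.
- base_vent (a point): top centre of the bottom box's round steam vent (18 mm across, 4 mm high), at (70, 0, 50) mm in its frame
- base_lip (a point): On the bottom box: foot of the inner face of its lip, mid-width, at (34, 0, 46) mm in its frame. The lip is a raised bar on the lid, 8 mm high, across the full width from x = 34 to 42 mm. The next box, turned end for end, is well placed with its origin at x = -33, y = 0 mm of this box (step 6 mm short of the lip; at -27 they touch, at -40 it is barely close) and its underside on this deck.
- deep: Deep meal box, about 0.4 kg, the taller one on the sloping stand, tail downhill: black plastic, white lid, 170 mm long (its x) by 60 wide (its y), plain upright sides. Lid deck 54 mm above the underside, lip top 62. Origin: centre of the 170 x 60 outline, at underside level; z up out of the lid, +x to the vent end, -x to the tail. Lip and undercut: see the lip and step points.
- deep_vent (a point): top centre of the deep box's steam vent, at (70, 0, 58) mm in its frame
- deep_lip (a point): On the deep box: foot of the inner face of its lip, mid-width, at (34, 0, 54) mm in its frame. The lip is a raised bar on the lid, 8 mm high, across the full width from x = 34 to 42 mm. The next box, turned end for end, is well placed with its origin at x = -33, y = 0 mm of this box (step 6 mm short of the lip; at -27 they touch, at -40 it is barely close) and its underside on this deck.
- deep_step (a point): On the deep box: foot of its step, mid-width, at (-61, 0, 0) mm in its frame. From there to the tail end (x = -85) the underside is undercut by 8 mm, so the tail rests on the 8 mm lip of a box below while the rest of the underside lies on its deck.
- shallow: Shallow meal box, about 0.25 kg, the lower one on the sloping stand, tail downhill: black plastic, white lid, 170 mm long (its x) by 60 wide (its y), plain upright sides. Lid deck 38 mm above the underside, lip top 46. Origin: centre of the 170 x 60 outline, at underside level; z up out of the lid, +x to the vent end, -x to the tail. Lip and undercut: see the lip and step points.
- shallow_vent (a point): top centre of the shallow box's steam vent, at (70, 0, 42) mm in its frame
- shallow_step (a point): On the shallow box: foot of its step, mid-width, at (-61, 0, 0) mm in its frame. From there to the tail end (x = -85) the underside is undercut by 8 mm, so the tail rests on the 8 mm lip of a box below while the rest of the underside lies on its deck.
- stand: Fixed steel stand: plain plate 200 mm long (uphill, its +x) by 230 wide (its y), sloping 28 degrees, low end roughly towards the robot. The two boxes lie lengthwise up the slope, side by side, 120 mm between centre lines, against a stop rail 23 mm high on the low edge; no dividers. Origin on the table under the plate's middle, where its top is 55 mm up (102 at the high edge).
- can: bystander: drink can, 56 mm across, 115 mm tall, upright; origin under its centre
- sauce: bystander: brown sauce bottle, 60 mm across, 190 mm tall, upright; origin under its centre
- dinner: bystander: wide compartment meal box 196 x 136 x 46 mm; origin under its centre
- napkins: bystander: napkin pack 120 x 100 x 55 mm; origin under its centre
- bowl: bystander: steel bowl 130 mm across, 60 mm high; origin under its centre
- spatula: bystander: spatula lying flat; handle to its -x
There are look-alikes about, which are no part of the job. What is shaped like the shallow but purple or red is not meant.

How it is judged (in metres and radians):
On the way, in this order (a step that is already met when the one before it is completed fails the run):
1. the deep box lies on the bottom box, turned end for end, tail on its lip, flat and let go (x of deep in the frame of base between -0.041 and -0.0255 m and y of deep in the frame of base between -0.01 and 0.01 m and z of deep in the frame of base between 0.043 and 0.049 m and x of deep_vent in the frame of base below -0.08 m and angle between the x axis of deep and the x axis of base, either way round below 0.14 rad and angle between deep's own z axis and vertical below 0.05 rad and contact force between the fingers and deep below 0.05 N and linear speed of deep below 0.01 m/s), for 0.3 s.
2. the shallow box lies on the deep box, turned end for end, tail on its lip, flat and let go (x of shallow in the frame of deep between -0.041 and -0.0255 m and y of shallow in the frame of deep between -0.01 and 0.01 m and z of shallow in the frame of deep between 0.051 and 0.057 m and x of shallow_vent in the frame of deep below -0.08 m and angle between the x axis of shallow and the x axis of deep, either way round below 0.14 rad and angle between shallow's own z axis and vertical below 0.05 rad and contact force between the fingers and shallow below 0.05 N and linear speed of shallow below 0.01 m/s), for 0.3 s.
At the end, for the whole second after the job is handed in: Deep on bottom box, shallow on deep, each turned end for end, origin 25.5-41 mm towards the lower box's tail, within 10 mm sideways, 0.14 rad of in line, 0.05 rad of level, underside within 3 mm of the lower deck; all released, at rest, bottom box flat on the table (all of step 1 and all of step 2 and angle between base's own z axis and vertical below 0.03 rad and height (world z) of base below 0.004 m); the robot touches nothing.
It fails at once if the bottom box is shifted more than 30 mm (distance of base from where it was at the start of the episode above 0.03 m).
It fails at once if a box is dropped or banged down on the box below (over 60 N) (contact force between deep and base above 60 N or contact force between shallow and deep above 60 N).
It fails at once if a bystander is moved more than 30 mm (distance of any of can, sauce, dinner, napkins, bowl, spatula from where it was at the start of the episode above 0.03 m).
It also fails if it takes over 70 s, if anything falls off the work surface, if the arm or the gripper's body presses on something with over 40 N, if the wrist force passes 120 N, or if a joint passes its speed limit or range.

ROBOT

A 7-joint arm with a two-finger parallel gripper is mounted at the origin on the work surface. World frame = base frame: x ahead of the robot, y to its left, z up, the work surface at z = 0. Lengths are in m, angles in degrees, forces in N, time in s.
With the tool pointing down it reaches from about 0.4 to 0.75 m from the base axis. Payload 19.5 kg.
Tool frame: the origin (TCP) lies between the finger pads; the fingertips stand 8 mm ahead of it and the grasp point (between the pads) lies 11 mm behind it; x points along the fingers, y is the direction in which the jaws open and shut, and the axes are right-handed (so a half turn about x gives the same grasp; the last joint's range is limited). The gripper opens to 85 mm and grips with 20 to 120 N. Pads are 22 mm wide; open, the fingers measure 114 mm over their backs; the gripper's body (76 mm by 85 mm) begins 54 mm behind the grasp point. The pads swing forward as they close: fully open they stand 13 mm farther back than shut.
Start: joints at [-69.597, 40.479, -1.581, 85.061, 1.261, 54.483, -4.326], TCP at [0.223, 0.53, 0.239] pointing down, gripper open.
Joint ranges: [-155.06, 155.06], [-18.47, 123.98], [-90, 86.84], [0, 140.48], [-83.41, 263.41], [0, 116], [-161.91, 161.91]. Speed limits (degrees/s): [108.29, 108.29, 147.25, 147.25, 172.46, 172.46, 172.46].

INTERFACE

Orientations are given as [roll, pitch, yaw] about the fixed x, y, z axes, in that order (R = Rz(yaw) Ry(pitch) Rx(roll)).
In Python, from bench import manip, read_camera, camera_params, close_job gives the robot as it stands.
- The arm moves only by the shell command python3 -m crank 'ROWS' [OPENING]. ROWS is JSON, one flat list of numbers, 6 for each row, row after row: the shift along the tool's x, y, z in units of 30 mm (1.0 is 30 mm), then the turn, a rotation vector about the tool's x, y, z in units of 6 degrees (1.0 is 6 degrees). In form: [dx, dy, dz, rx, ry, rz, dx, dy, dz, rx, ry, rz, ...]. A call has 1 to 12 rows; each row is the pose to reach, as a shift and turn from the pose commanded when the call began, along the tool's axes at that moment; what a row does not reach only later rows make up. A row lasts 1/8 s, in which the tool goes at most 62.5 mm and 10.7 degrees, less where a joint would pass 70% of its speed; a pose out of reach is approached as far as the arm can. A call with a gripper value outside its range is refused whole. OPENING is the finger opening in mm, from 0 to 85.4, set as the call begins (- or left out, the last holds). The fingers move at their own pace and stop on an object; the grip force is fixed at half the most. Time passes only in rows, so rows that repeat a pose let the fingers close. It gives the time, the measured TCP pose, the force and the opening at its end, in the units of the state.
- manip.state(): the state, without advancing time (a new reading comes with each control period).
- read_camera(name): name is "scene" or "top"; returns the picture (480x640x3 uint8, red, green, blue); there is no depth.
- camera_params(name): a dict with "camera_matrix" (3x3 intrinsics, pixels), "k1" (the pictures are not rectified: a ray, as slopes to the right and down, at radius r is drawn at 1 + k1 r^2 times it, then the intrinsics apply), "extrinsics" (4x4, takes a point from world to camera coordinates). Camera axes: x right, y down, z forward; pixel columns grow to the right and rows downward; lengths in m; the calibration is good to about 2 mm. A picture is of the moment at which its call begins. camera_params takes no time and is no camera call.
- close_job(): hands the job in, once; it reports no verdict.
The state is a dict: "time": time; "joint_pos": joint angles; "joint_velocities": joint speeds; "joint_efforts": joint torques, N m; "tool_pos": TCP position; "tcp_rot": TCP orientation; "contact_force": force on the tool from outside, world axes, zero at the start; "moment": the same for the moment, N m; "width": finger opening in m.
Only numpy, scipy, OpenCV 4.12 (cv2) and the standard library are available. Lean on these libraries where they do the work, as an engineer would, in place of code of your own. Each camera call takes 0.05 s, during which the arm holds its last target. There are 200 camera calls.

## Working session

There is one attempt and no reset: what is moved stays moved. The work goes in short steps, Python scripts to look and compute and a shell command to move; the robot and the scene stay as the last step left them, time stands still between calls to the robot, and variables do not carry over. Pictures are saved under pics/ and viewed, about 8 in all and at most 12, crops included, and the job is handed in when it is done.

```bash
mkdir -p pics; ls; python3 - <<'E'
from bench import manip, read_camera, camera_params
import cv2
print(manip.state())
for n in("scene","top"):
    cv2.imwrite(f"pics/{n}0.png",read_camera(n)[:,:,::-1]); print(n,camera_params(n))
E
```

```text
pics
{'time': 0.0, 'joint_pos': array([-69.59672499,  40.51597053,  -1.58297542,  85.08364495,
         1.26046276,  54.48266842,  -4.32589293]), 'joint_velocities': array([-0.09103239, -0.01792982, -0.09023984, -0.07037595, -0.05722494,
        0.2073084 ,  0.0018735 ]), 'joint_efforts': array([-7.10166678e-04, -8.83202362e+01,  1.23420808e+00, -2.36167198e+01,
        1.68011931e-02,  6.49592650e-03, -8.91607215e-06]), 'tool_pos': array([0.22264857, 0.52986622, 0.23880996]), 'tcp_rot': array([ -88.53074949,   89.93503974, -111.32286392]), 'contact_force': array([ 0.70027483, -0.02464651, -0.9701742 ]), 'moment': array([ 0.02621125, -0.02946302,  0.0559786 ]), 'width': 0.08559639146001786}
scene {'camera_matrix': array([[469.07939712,   0.        , 318.77246537],
       [  0.        , 469.07939712, 240.62002   ],
       [  0.        ,   0.        ,   1.        ]]), 'k1': -0.04040773927978942, 'extrinsics': array([[-0.43821811,  0.89880795,  0.01044795,  0.25013788],
       [ 0.67639394,  0.33738973, -0.65472087, -0.28929068],
       [-0.59199335, -0.27984361, -0.75579854,  1.83297544],
       [ 0.        ,  0.        ,  0.        ,  1.        ]])}
top {'camera_matrix': array([[550.49100212,   0.        , 319.35980283],
       [  0.        , 550.49100212, 241.81911826],
       [  0.        ,   0.        ,   1.        ]]), 'k1': -0.1711007239155996, 'extrinsics': array([[-0.00321293, -0.99996478,  0.00775355, -0.0300597 ],
       [-0.99727853,  0.00263301, -0.073679  ,  0.52416618],
       [ 0.07365599, -0.00796917, -0.99725187,  1.66753043],
       [ 0.        ,  0.        ,  0.        ,  1.        ]])}
```

View pics/scene0.png

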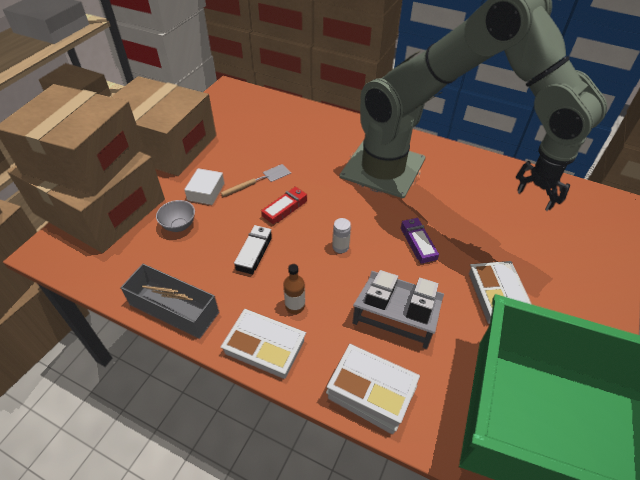

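View pics/top0.png

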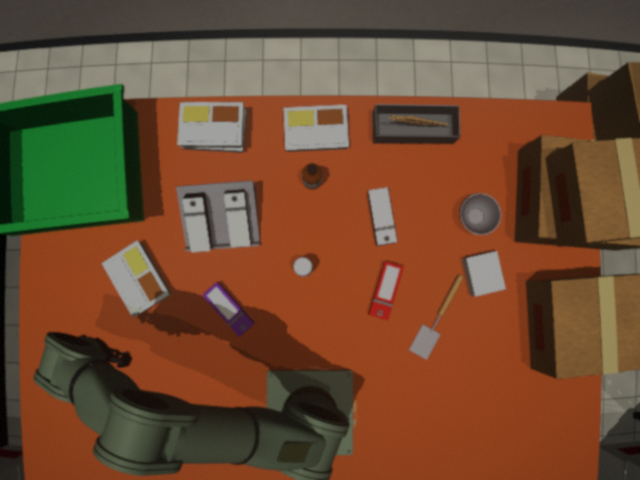

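The overview shows the bottom box at top-view (382,216), with its vent end nearer the robot. The stand is at (218,215) with its vents uphill and away from the robot. Next I'll view enlarged crops.

```bash
python3 - <<'E'
import cv2,numpy as np
t=cv2.imread("pics/top0.png");s=cv2.imread("pics/scene0.png")
r=lambda im,x,y,w,h,k:cv2.resize(im[y:y+h,x:x+w],None,fx=k,fy=k,interpolation=cv2.INTER_CUBIC)
a=r(t,170,172,100,85,5);b=r(t,350,178,60,75,5)   #500x425,300x375
out=np.zeros((425,800,3),np.uint8);out[:,:500]=a;out[:375,500:]=b
cv2.imwrite("pics/topc.png",out)
a=r(s,345,262,106,90,5);b=r(s,228,220,54,60,5)
out=np.zeros((450,800,3),np.uint8);out[:,:530]=a;out[:300,530:]=b
cv2.imwrite("pics/scenec.png",out)
E
```

```text
(no output)
```

View pics/topc.png

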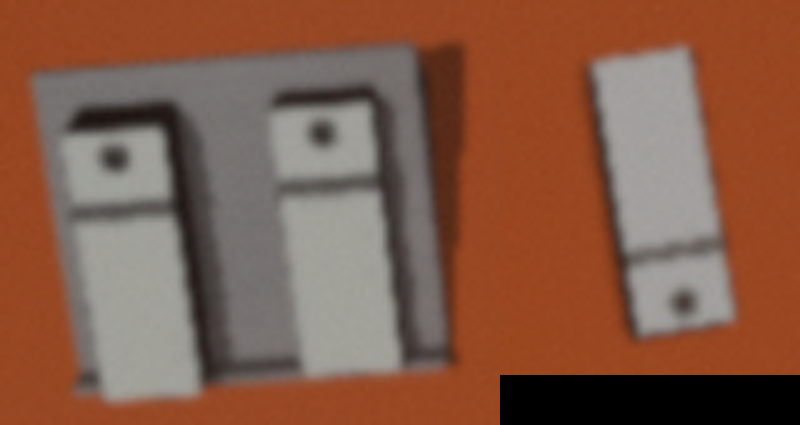

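View pics/scenec.png

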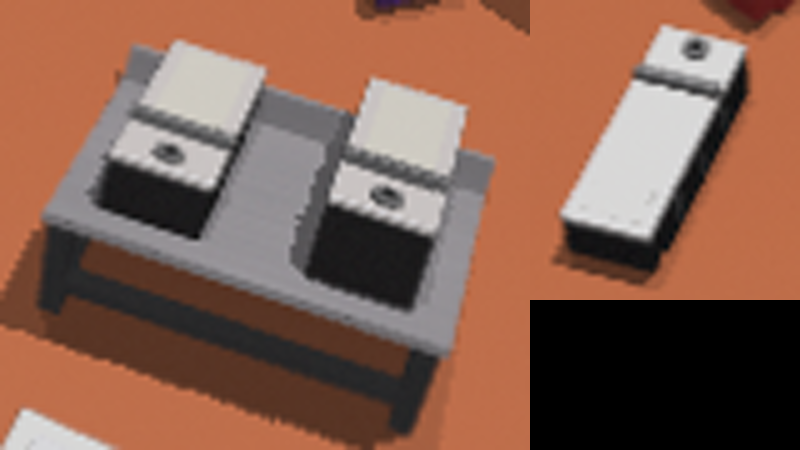

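The top view gives clean lid corners for all three boxes, and the deep box is the left one at larger y. In the base crop the vent is at (684,301). I'll fit poses from both views together.

```bash
cat > h.py <<'E'
import numpy as np, cv2
from scipy.optimize import least_squares
from scipy.spatial.transform import Rotation as Ro
from bench import manip, read_camera, camera_params
P={n:camera_params(n) for n in("scene","top")}
def proj(n,X):
    p=P[n];c=np.asarray(X)@p["extrinsics"][:3,:3].T+p["extrinsics"][:3,3]
    s=c[:,:2]/c[:,2:];s=s*(1+p["k1"]*(s**2).sum(1,keepdims=True))
    K=p["camera_matrix"];return s*[K[0,0],K[1,1]]+K[:2,2]
def fit(obs,pitch,x0,verbose=True):
    "obs: (cam, pixel u, v, body xyz mm); unknown x y z yaw, also a 1-2 mm camera shift is left in the residual"
    def pts(q): return Ro.from_euler('xyz',[0,pitch,q[3]],degrees=True).apply(np.array([o[3] for o in obs])*1e-3)+q[:3]
    def f(q):
        X=pts(q);return np.concatenate([proj(o[0],X[i:i+1])[0]-o[1:3] for i,o in enumerate(obs)])
    r=least_squares(f,x0,x_scale=[.01,.01,.01,1],loss='soft_l1',f_scale=.5)
    if verbose:print(np.round(r.x,4),"res\n",np.round(f(r.x).reshape(-1,2),1).tolist())
    return r.x
def pk(cam,off,k,org,l): return [(cam,(u-org+.5)/k-.5+off[0],(v+.5)/k-.5+off[1],b) for u,v,b in l]
E
cat > m1.py <<'E'
from h import *
b=pk("top",(350,178),5,500,[(592,62,(-85,-30,46)),(690,47,(-85,30,46)),(735,322,(85,30,46)),(637,340,(85,-30,46)),(684,301,(70,0,50))])\
 +pk("scene",(228,220),5,530,[(665,25,(85,30,46)),(746,45,(85,-30,46)),(562,217,(-85,30,46)),(655,243,(-85,-30,46)),(695,47,(70,0,50))])
d=pk("top",(170,172),5,0,[(65,130,(85,30,54)),(165,125,(85,-30,54)),(103,402,(-85,30,54)),(200,397,(-85,-30,54)),(115,157,(70,0,58))])\
 +pk("scene",(345,262),5,0,[(330,213,(85,-30,54)),(443,240,(85,30,54)),(372,78,(-85,-30,54)),(467,106,(-85,30,54)),(388,195,(70,0,58)),(305,275,(85,-30,0)),(412,308,(85,30,0))])
s=pk("top",(170,172),5,0,[(270,107,(85,30,38)),(375,98,(85,-30,38)),(303,378,(-85,30,38)),(403,372,(-85,-30,38)),(321,133,(70,0,42))])\
 +pk("scene",(345,262),5,0,[(105,165,(85,-30,38)),(215,190,(85,30,38)),(180,40,(-85,-30,38)),(265,67,(-85,30,38)),(170,152,(70,0,42)),(97,205,(85,-30,0)),(198,238,(85,30,0))])
print("base");fit(b,0,[.55,-.15,0,180]);print("deep");fit(d,-28,[.6,.2,.06,0]);print("shal");fit(s,-28,[.6,.1,.06,0])
E
python3 m1.py
```

```text
base
[ 6.007000e-01 -2.225000e-01 -4.800000e-03  1.891396e+02] res
 [[-0.4, 0.3], [-0.8, 0.3], [-0.2, -0.1], [0.1, -0.5], [-0.3, 0.7], [-0.6, 0.1], [-0.0, 0.1], [-0.5, -0.1], [-1.3, -0.7], [-0.0, 0.1]]
deep
[0.5943 0.3356 0.0499 4.1022] res
 [[-1.4, 1.1], [-1.1, 0.4], [-0.1, -0.2], [0.1, -0.6], [-0.7, 0.2], [-0.3, -3.4], [-1.1, -1.7], [-0.3, -0.3], [0.3, 0.2], [0.1, 0.1], [-0.4, 1.1], [-0.4, 1.7]]
shal
[0.6025 0.2151 0.0495 4.0915] res
 [[-0.6, 0.8], [-1.1, 1.0], [0.1, -0.3], [-0.2, -0.6], [-0.1, 0.1], [0.8, -2.7], [-0.4, -0.9], [-1.4, -0.2], [0.4, 0.4], [-0.4, -0.2], [-0.7, 1.0], [-0.3, 1.3]]
```

```bash
cat >> h.py <<'E'
def boxR(yaw,pitch=0): return Ro.from_euler('xyz',[0,pitch,yaw],degrees=True)
def toolR(B,flip): # tool x = -z_box, tool y = +-y_box
    M=B.as_matrix();x=-M[:,2];y=M[:,1]*flip
    return Ro.from_matrix(np.c_[x,y,np.cross(x,y)])
def plan(p,R,label=""):
    s=manip.state();T=Ro.from_euler('xyz',s["tcp_rot"],degrees=True)
    d=T.inv().apply(np.array(p)-s["tool_pos"]);w=np.degrees((T.inv()*R).as_rotvec())
    print(label,"row",np.round(np.r_[d/.03,w/6],2).tolist(),"mm",round(1e3*np.linalg.norm(d)),"deg",round(np.linalg.norm(w),1))
def st():
    s=manip.state();print("t",round(s["time"],2),"tcp",np.round(s["tool_pos"],4),"rot",np.round(s["tcp_rot"],1),"F",np.round(s["contact_force"],1),"w",round(s["width"]*1e3,1),"q",np.round(s["joint_pos"]))
E
python3 - <<'E'
from h import *
import runpy
g=runpy.run_path("m1.py")
b=g["b"]
f=lambda q:np.concatenate([proj(o[0],boxR(q[2]).apply(np.array([o[3]])*1e-3)+[q[0],q[1],0])[0]-o[1:3] for o in b])
r=least_squares(f,[.6,-.22,189],loss='soft_l1',f_scale=.5);print("base z0",r.x,np.round(f(r.x),1))
st()
B=boxR(4.1,-28);o=np.array([.5943,.3356,.0499])
for fl in(1,-1):
    plan(o+B.apply([0,0,.024+.12]),toolR(B,fl),f"hover {fl}")
    print(o+B.apply([0,0,.024+.12]))
# bystanders: sauce base, can base guess via table-plane
E
```

```text
base
[ 6.007000e-01 -2.225000e-01 -4.800000e-03  1.891396e+02] res
 [[-0.4, 0.3], [-0.8, 0.3], [-0.2, -0.1], [0.1, -0.5], [-0.3, 0.7], [-0.6, 0.1], [-0.0, 0.1], [-0.5, -0.1], [-1.3, -0.7], [-0.0, 0.1]]
deep
[0.5943 0.3356 0.0499 4.1022] res
 [[-1.4, 1.1], [-1.1, 0.4], [-0.1, -0.2], [0.1, -0.6], [-0.7, 0.2], [-0.3, -3.4], [-1.1, -1.7], [-0.3, -0.3], [0.3, 0.2], [0.1, 0.1], [-0.4, 1.1], [-0.4, 1.7]]
shal
[0.6025 0.2151 0.0495 4.0915] res
 [[-0.6, 0.8], [-1.1, 1.0], [0.1, -0.3], [-0.2, -0.6], [-0.1, 0.1], [0.8, -2.7], [-0.4, -0.9], [-1.4, -0.2], [0.4, 0.4], [-0.4, -0.2], [-0.7, 1.0], [-0.3, 1.3]]
base z0 [  0.60139125  -0.22113085 189.37861359] [-0.8 -0.1 -1.1 -0.2 -0.3 -0.5 -0.1 -0.8 -0.5  0.4 -0.6 -0.6  0.1 -0.7
 -0.4 -0.7 -1.  -1.4  0.  -0.6]
t 0.1 tcp [0.2227 0.5299 0.2389] rot [ -86.7   89.9 -109.5] F [ 0.4  0.2 -0.1] w 85.3 q [-70.  41.  -2.  85.   1.  54.  -4.]
hover 1 row [2.06, -2.19, 11.92, -4.39, -4.58, 1.1] mm 369 deg 38.6
[0.52686911 0.33076649 0.17704445]
hover -1 row [2.06, -2.19, 11.92, 24.85, 1.49, 6.2] mm 369 deg 153.9
[0.52686911 0.33076649 0.17704445]
```

```bash
python3 -m crank '[0.3,-0.3,1.8,-0.6,-0.6,0.1, 0.6,-0.6,3.5,-1.2,-1.2,0.3, 0.9,-0.9,5.2,-1.9,-2,0.5, 1.2,-1.3,7,-2.6,-2.7,0.7, 1.6,-1.6,8.7,-3.3,-3.4,0.8, 1.8,-1.9,10.4,-3.9,-4.1,1, 2,-2.1,11.4,-4.3,-4.4,1.1, 2.06,-2.19,11.92,-4.39,-4.58,1.1, 2.06,-2.19,11.92,-4.39,-4.58,1.1, 2.06,-2.19,11.92,-4.39,-4.58,1.1, 2.06,-2.19,11.92,-4.39,-4.58,1.1]' 85
python3 - <<'E'
from h import *
st()
B=boxR(4.1,-28);o=np.array([.5943,.3356,.0499])
plan(o+B.apply([0,0,.024+.12]),toolR(B,1),"hover");plan(o+B.apply([0,0,.024]),toolR(B,1),"grasp")
a=read_camera("top")[130:290,130:330,::-1];b=read_camera("scene")[220:380,330:470,::-1]
out=np.hstack([cv2.resize(a,None,fx=2.3,fy=2.3),cv2.resize(b,None,fx=2.3,fy=2.3)]);cv2.imwrite("pics/hover.png",out);print(out.shape)
E
```

```text
time: 1.48
tool_pos: [0.5264, 0.3319, 0.1777]
tcp_rot: [0.1, 62.0, 4.3]
contact_force: [0.2, 0.2, -0.1]
width: 0.0851
t 1.48 tcp [0.5264 0.3319 0.1777] rot [ 0.1 62.   4.3] F [ 0.2  0.2 -0.1] w 85.1 q [-53.  44.  17. 107.  36.   9.  17.]
hover row [0.03, -0.04, 0.0, 0.0, -0.0, -0.01] mm 1 deg 0.1
grasp row [4.03, -0.04, 0.0, 0.0, -0.0, -0.01] mm 121 deg 0.1
(368, 782, 3)
```

View pics/hover.png

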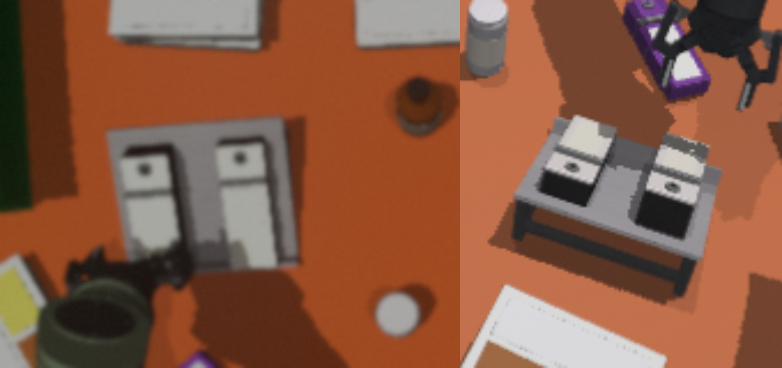

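The hover is as expected, with the open fingers tail-side of and above the deep box at about (130,268) in the crop. I'll descend along the slope normal.

```bash
python3 -m crank '[0.6,-0.03,0,0,0,0, 1.2,-0.04,0,0,0,0, 1.8,-0.04,0,0,0,0, 2.4,-0.04,0,0,0,0, 3,-0.04,0,0,0,0, 3.5,-0.04,0,0,0,0, 3.8,-0.04,0,0,0,0, 4.03,-0.04,0,0,0,0, 4.03,-0.04,0,0,0,0, 4.03,-0.04,0,0,0,0]'
python3 - <<'E'
from h import *
st()
a=read_camera("top")[160:280,150:290,::-1];b=read_camera("scene")[240:360,330:460,::-1]
out=np.hstack([cv2.resize(a,None,fx=2.9,fy=2.9),cv2.resize(b,None,fx=2.9,fy=2.9)]);cv2.imwrite("pics/grasp.png",out)
E
```

```text
time: 2.82
tool_pos: [0.5842, 0.3346, 0.0717]
tcp_rot: [-0.0, 62.1, 4.1]
contact_force: [-0.5, 0.1, -0.0]
width: 0.085
t 2.83 tcp [0.5842 0.3346 0.0717] rot [-0.  62.1  4.1] F [-0.5  0.1 -0. ] w 85.0 q [-50.  58.  20. 101.  37.   0.  15.]
```

View pics/grasp.png

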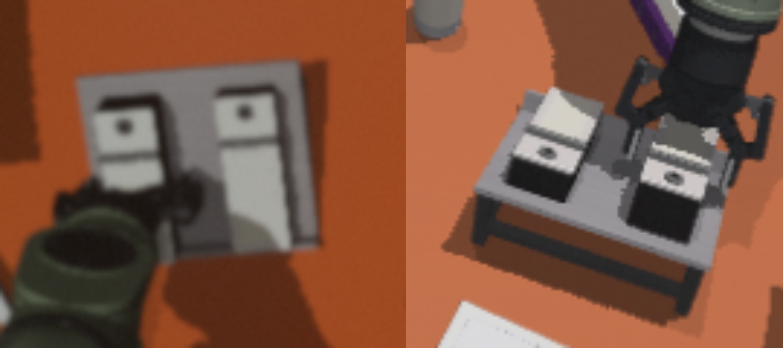

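Both fingers straddle the deep box with no contact force. Joint 6 is close to its limit, so I won't go any deeper. Closing now.

```bash
python3 -m crank '[0,0,0,0,0,0, 0,0,0,0,0,0, 0,0,0,0,0,0, 0,0,0,0,0,0, 0,0,0,0,0,0, 0,0,0,0,0,0]' 40
python3 - <<'E'
from h import *
st(); print(manip.state()["joint_pos"])
E
```

```text
time: 3.68
tool_pos: [0.5841, 0.3345, 0.0716]
tcp_rot: [-0.0, 62.1, 4.0]
contact_force: [-3.6, 0.4, 6.0]
width: 0.0593
t 3.67 tcp [0.5841 0.3345 0.0716] rot [-0.  62.1  4. ] F [-3.6  0.4  6. ] w 59.3 q [-50.  58.  20. 101.  37.   0.  15.]
[-4.96113066e+01  5.82232673e+01  1.98697204e+01  1.00690660e+02
  3.65665563e+01  7.22380954e-02  1.52962710e+01]
```

```bash
python3 -m crank '[-0.1,0,0,0,0,0, -0.3,0,0,0,0,0, -0.7,0,0,0,0,0, -1.2,0,0,0,0,0, -1.7,0,0,0,0,0, -2.2,0,0,0,0,0, -2.7,0,0,0,0,0, -3,0,0,0,0,0, -3,0,0,0,0,0]'
python3 - <<'E'
from h import *
st()
plan([.5,.25,.26],toolR(boxR(5),1),"W1")
E
```

```text
time: 4.8
tool_pos: [0.5421, 0.3317, 0.1514]
tcp_rot: [0.0, 62.0, 4.1]
contact_force: [0.5, 0.6, -3.8]
width: 0.0593
t 4.8 tcp [0.5421 0.3317 0.1514] rot [ 0.  62.   4.1] F [ 0.5  0.6 -3.8] w 59.3 q [-52.  48.  18. 106.  37.   6.  16.]
W1 row [-3.95, -2.61, 0.29, -0.15, 4.66, 0.04] mm 142 deg 28.0
```

```bash
python3 -m crank '[-0.4,-0.2,0,0,0.3,0, -1,-0.5,0.1,0,0.9,0, -1.6,-0.9,0.1,-0.1,1.6,0, -2.2,-1.3,0.2,-0.1,2.4,0, -2.8,-1.7,0.2,-0.1,3.2,0, -3.3,-2.1,0.3,-0.1,3.9,0, -3.7,-2.4,0.3,-0.1,4.4,0, -3.95,-2.6,0.3,-0.15,4.66,0, -3.95,-2.6,0.3,-0.15,4.66,0, -3.95,-2.6,0.3,-0.15,4.66,0]'
python3 - <<'E'
from h import *
st()
plan([.5,-.12,.26],toolR(boxR(9),1),"W2")
E
```

```text
time: 6.05
tool_pos: [0.5002, 0.2505, 0.2592]
tcp_rot: [-96.8, 89.8, -91.8]
contact_force: [0.8, -0.1, -3.4]
width: 0.0595
t 6.05 tcp [0.5002 0.2505 0.2592] rot [-96.8  89.8 -91.8] F [ 0.8 -0.1 -3.4] w 59.5 q [-18.  39. -23.  86.  17.  58.  50.]
W2 row [0.03, -12.3, -1.07, -0.68, -0.01, 0.04] mm 371 deg 4.1
```

```bash
python3 -m crank '[0,-0.5,0,0,0,0, 0,-1.4,-0.1,-0.1,0,0, 0,-2.6,-0.2,-0.1,0,0, 0,-4,-0.3,-0.2,0,0, 0,-5.4,-0.5,-0.3,0,0, 0,-6.8,-0.6,-0.4,0,0, 0,-8.2,-0.7,-0.45,0,0, 0,-9.6,-0.8,-0.5,0,0, 0,-10.8,-0.9,-0.6,0,0, 0,-11.7,-1,-0.65,0,0, 0,-12.2,-1.07,-0.68,0,0, 0,-12.3,-1.07,-0.68,0,0]'
python3 - <<'E'
from h import *
st()
yb=189.38-180;b=np.array([.6014,-.2211,0]);D=boxR(yb)
o=b+D.apply([.033,0,.046]); print("deep target",o)
plan(o+D.apply([.001,0,.024+.06]),toolR(D,1),"above")
E
```

```text
time: 7.55
tool_pos: [0.4999, -0.1205, 0.2612]
tcp_rot: [-102.3, 89.8, -93.4]
contact_force: [-0.7, 0.3, -4.0]
width: 0.0595
t 7.55 tcp [ 0.4999 -0.1205  0.2612] rot [-102.3   89.8  -93.4] F [-0.7  0.3 -4. ] w 59.5 q [ 25.  35. -27.  95.  19.  54.  90.]
deep target [ 0.63395876 -0.21572161  0.046     ]
above row [4.38, -3.81, 3.96, -0.07, -0.01, 0.04] mm 211 deg 0.5
```

```bash
python3 -m crank '[0,-0.4,0.4,0,0,0, 0,-1,1,0,0,0, 0.2,-1.8,1.8,0,0,0, 0.6,-2.6,2.7,0,0,0, 1.2,-3.3,3.4,-0.05,0,0, 2,-3.7,3.85,-0.07,0,0, 2.8,-3.81,3.96,-0.07,0,0.04, 3.5,-3.81,3.96,-0.07,0,0.04, 4.1,-3.81,3.96,-0.07,0,0.04, 4.38,-3.81,3.96,-0.07,0,0.04, 4.38,-3.81,3.96,-0.07,0,0.04, 4.38,-3.81,3.96,-0.07,0,0.04]'
python3 - <<'E'
from h import *
st()
a=read_camera("top")[165:265,340:420,::-1];b=read_camera("scene")[200:300,215:295,::-1]
out=np.hstack([cv2.resize(a,None,fx=5,fy=5,interpolation=2),cv2.resize(b,None,fx=5,fy=5,interpolation=2)]);cv2.imwrite("pics/above.png",out)
E
```

```text
time: 9.05
tool_pos: [0.6356, -0.2148, 0.131]
tcp_rot: [-54.9, 90.0, -45.4]
contact_force: [-0.0, 0.8, -4.7]
width: 0.0595
t 9.05 tcp [ 0.6356 -0.2148  0.131 ] rot [-54.9  90.  -45.4] F [-0.   0.8 -4.7] w 59.5 q [ 26.  58. -24.  69.  24.  58.  98.]
```

View pics/above.png

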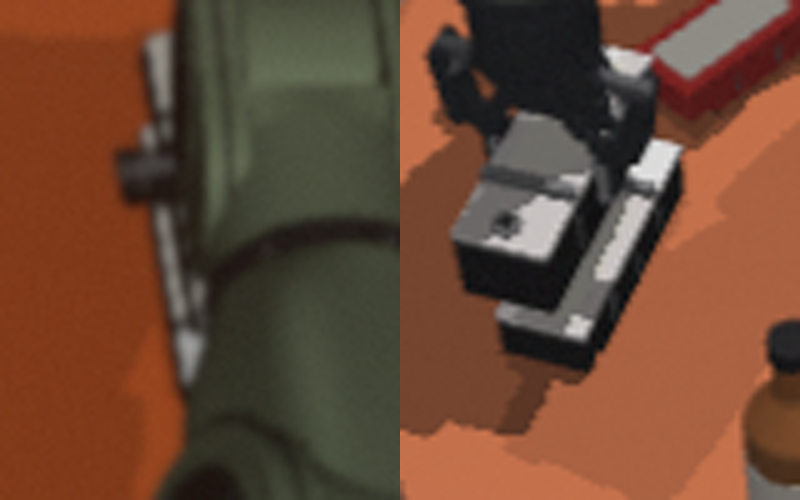

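```bash
cat > m2.py <<'E'
from h import *
st()
s=manip.state();D=boxR(9.38)
obs=pk("scene",(215,200),5,400,[(455,233,(85,-30,54)),(560,258,(85,30,54)),(507,222,(70,0,58)),(463,283,(85,-30,0)),(556,308,(85,30,0))])
o=s["tool_pos"]-D.apply([.001,0,.024]);X=lambda dx:D.apply(np.array([q[3] for q in obs])*1e-3+dx)+o
U=np.array([q[1:3] for q in obs]);print("pred-obs px",np.round(proj("scene",X([0,0,0]))-U,1).tolist())
bo=pk("scene",(215,200),5,400,[(497,312,(-85,30,46)),(590,338,(-85,-30,46))])
XB=boxR(189.38).apply(np.array([q[3] for q in bo])*1e-3)+[.6014,-.2211,0]
print("base pred-obs",np.round(proj("scene",XB)-[q[1:3] for q in bo],1).tolist())
print("px per 10mm x,y,z",[np.round((proj("scene",X(e))-proj("scene",X([0,0,0])))[2],1).tolist() for e in([.01,0,0],[0,.01,0],[0,0,.01])])
t=np.array([.6014,-.2211,0])+D.apply([.033,0,.046]);plan(t+D.apply([.001,0,.024+.012]),toolR(D,1),"12mm above");plan(t+D.apply([.001,0,.024]),toolR(D,1),"on")
E
python3 m2.py
```

```text
t 9.15 tcp [ 0.6355 -0.2149  0.1309] rot [-86.3  90.  -76.8] F [ 0.7 -0.1 -4.5] w 59.3 q [ 26.  58. -24.  69.  24.  58.  98.]
pred-obs px [[-1.5, 0.2], [-3.2, -0.0], [-0.4, 0.1], [-0.5, 2.0], [-0.4, 1.7]]
base pred-obs [[-0.4, 0.3], [-1.0, -0.4]]
px per 10mm x,y,z [[-1.4, 2.5], [3.2, 0.8], [-0.4, -2.3]]
12mm above row [1.63, -0.02, -0.02, 0.01, 0.0, 0.0] mm 49 deg 0.1
on row [2.03, -0.02, -0.02, 0.01, 0.0, 0.0] mm 61 deg 0.1
```

```bash
python3 -m crank '[0.2,0,0,0,0,0, 0.5,-0.02,-0.02,0,0,0, 0.8,-0.02,-0.02,0,0,0, 1.1,-0.02,-0.02,0,0,0, 1.35,-0.02,-0.02,0,0,0, 1.5,-0.02,-0.02,0,0,0, 1.63,-0.02,-0.02,0,0,0, 1.7,-0.02,-0.02,0,0,0, 1.77,-0.02,-0.02,0,0,0, 1.83,-0.02,-0.02,0,0,0, 1.88,-0.02,-0.02,0,0,0, 1.88,-0.02,-0.02,0,0,0]'
python3 - <<'E'
from h import *
st(); D=boxR(9.38)
t=np.array([.6014,-.2211,0])+D.apply([.033,0,.046]);plan(t+D.apply([.001,0,.024]),toolR(D,1),"on")
a=read_camera("scene")[205:295,205:285,::-1]
cv2.imwrite("pics/near.png",cv2.resize(a,None,fx=6,fy=6,interpolation=2))
E
```

```text
time: 10.65
tool_pos: [0.6347, -0.2155, 0.0737]
tcp_rot: [168.8, 89.9, 178.2]
contact_force: [-0.3, -0.6, -5.1]
width: 0.0592
t 10.65 tcp [ 0.6347 -0.2155  0.0737] rot [168.8  89.9 178.2] F [-0.3 -0.6 -5.1] w 59.2 q [ 25.  62. -23.  71.  26.  52.  97.]
on row [0.12, -0.0, 0.01, 0.01, -0.01, -0.0] mm 4 deg 0.1
```

View pics/near.png

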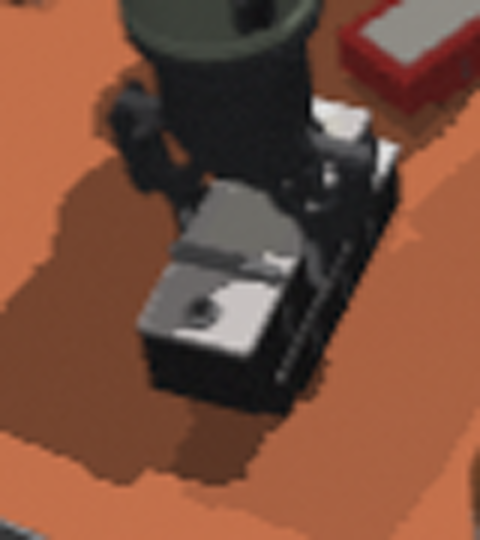

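The deep box hangs just above the base and in line with it. Only a thin strip of base lid shows along the right edge, around (310,320). Continuing down gently.

```bash
python3 -m crank '[0.03,0,0,0,0,0, 0.06,0,0,0,0,0, 0.09,0,0,0,0,0, 0.11,0,0,0,0,0, 0.11,0,0,0,0,0]'; python3 -m crank '[0.02,0,0,0,0,0, 0.03,0,0,0,0,0, 0.03,0,0,0,0,0]'
```

```text
time: 11.32
tool_pos: [0.6347, -0.2155, 0.0705]
tcp_rot: [169.9, 89.9, 179.4]
contact_force: [0.4, 0.8, -4.4]
width: 0.0597
time: 11.7
tool_pos: [0.6347, -0.2155, 0.0696]
tcp_rot: [169.4, 89.9, 178.8]
contact_force: [-0.1, 0.2, -4.4]
width: 0.0594
```

```bash
python3 -m crank '[0.02,0,0,0,0,0, 0.04,0,0,0,0,0, 0.04,0,0,0,0,0]'; python3 -m crank '[0.02,0,0,0,0,0, 0.04,0,0,0,0,0, 0.04,0,0,0,0,0]'
```

```text
time: 12.08
tool_pos: [0.6347, -0.2155, 0.0684]
tcp_rot: [171.0, 89.9, -179.5]
contact_force: [-0.9, -0.2, -4.6]
width: 0.0597
time: 12.45
tool_pos: [0.6348, -0.2155, 0.0682]
tcp_rot: [-161.8, 90.0, -152.4]
contact_force: [-7.2, 1.2, 11.7]
width: 0.0595
```

```bash
python3 -m crank '[-0.02,0,0,0,0,0, -0.02,0,0,0,0,0, -0.02,0,0,0,0,0, -0.02,0,0,0,0,0]' 85; python3 -m crank '[-0.2,0,0,0,0,0, -0.6,0,0,0,0,0, -1.2,0,0,0,0,0, -2,0,0,0,0,0, -2.9,0,0,0,0,0, -3.8,0,0,0,0,0, -4.6,0,0,0,0,0, -5.3,0,0,0,0,0, -5.6,0,0,0,0,0, -5.6,0,0,0,0,0]'
python3 - <<'E'
from h import *
st();plan([.5,-.05,.26],toolR(boxR(4),1),"W2")
```

```text
time: 12.95
tool_pos: [0.6347, -0.2156, 0.0678]
tcp_rot: [170.7, 90.0, -179.8]
contact_force: [1.0, 0.1, -0.4]
width: 0.0846
time: 14.2
tool_pos: [0.6349, -0.2155, 0.2364]
tcp_rot: [-138.3, 90.0, -128.9]
contact_force: [0.4, -0.2, 0.5]
width: 0.085
t 14.2 tcp [ 0.6349 -0.2155  0.2364] rot [-138.3   90.  -128.9] F [ 0.4 -0.2  0.5] w 85.0 q [ 26.  52. -26.  61.  21.  71. 101.]
W2 row [-0.79, 6.18, -3.53, 0.91, -0.0, 0.0] mm 215 deg 5.4bash: warning: here-document at line 29 delimited by end-of-file (wanted `E')
```

```bash
python3 -m crank '[-0.3,0.4,-0.4,0,0,0, -0.6,1.2,-1.1,0.2,0,0, -0.79,2.3,-1.9,0.4,0,0, -0.79,3.6,-2.6,0.6,0,0, -0.79,4.8,-3.2,0.8,0,0, -0.79,5.7,-3.5,0.9,0,0, -0.79,6.18,-3.53,0.91,0,0, -0.79,6.18,-3.53,0.91,0,0]'
python3 - <<'E'
from h import *
st();B=boxR(4.1,-28);o=np.array([.6025,.2151,.0495]);R=toolR(B,1)
p=o+B.apply([0,0,.017+.14]);print(p);plan([.5,.2,.26],R,"W1 tilted");plan(p,R,"hover")
t=read_camera("top");s=read_camera("scene")
a=cv2.resize(t[175:265,350:420,::-1],None,fx=6,fy=6,interpolation=2);b=cv2.resize(s[205:295,220:280,::-1],None,fx=6,fy=6,interpolation=2)
cv2.imwrite("pics/placed.png",np.hstack([a,b]));cv2.imwrite("pics/t1.png",t[:,:,::-1])
E
```

```text
time: 15.2
tool_pos: [0.5003, -0.0497, 0.2594]
tcp_rot: [173.5, 89.9, 177.6]
contact_force: [0.3, -0.7, -0.9]
width: 0.0846
t 15.2 tcp [ 0.5003 -0.0497  0.2594] rot [173.5  89.9 177.6] F [ 0.3 -0.7 -0.9] w 84.6 q [ 16.  34. -25.  98.  18.  52.  78.]
[0.5289816  0.20983014 0.18812277]
W1 tilted row [-0.02, 8.3, 0.58, -0.01, -4.68, 0.0] mm 250 deg 28.1
hover row [2.38, 8.56, 1.57, -0.01, -4.68, 0.0] mm 271 deg 28.1
```

View pics/placed.png

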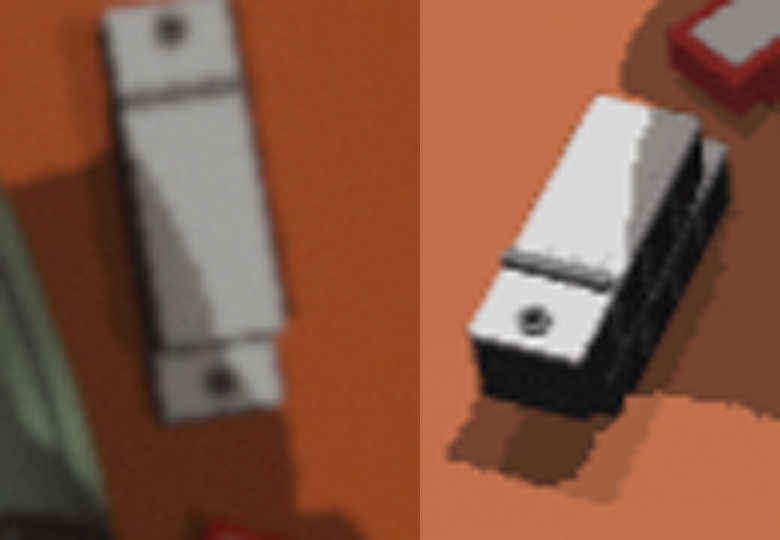

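```bash
cat > m3.py <<'E'
from h import *
d=pk("top",(350,175),6,0,[(105,12,(85,30,54)),(285,328,(-85,-30,54)),(155,350,(-85,30,54)),(171,30,(70,0,58))])+pk("scene",(220,205),6,420,[(470,332,(85,-30,54)),(580,358,(85,30,54)),(600,95,(-85,-30,54)),(700,120,(-85,30,54)),(534,321,(70,0,58))])
b=pk("top",(350,175),6,0,[(165,422,(85,-30,46)),(282,403,(85,30,46)),(221,382,(70,0,50))])
def f2(o,z,x0):
    f=lambda q:np.concatenate([proj(k[0],boxR(q[2]).apply(np.array([k[3]])*1e-3)+[q[0],q[1],z])[0]-k[1:3] for k in o])
    r=least_squares(f,x0,x_scale=[.01,.01,1],loss='soft_l1',f_scale=.5);print(np.round(r.x,4),np.round(f(r.x),1));return r.x
D=f2(d,.046,[.63,-.21,9]);B=f2(b,0,[.6,-.22,189]);B0=np.array([.6014,-.2211,189.38])
for q in(B,B0):
    print("deep in base mm",np.round(1e3*boxR(q[2]).inv().apply(np.r_[D[:2]-q[:2],0])[:2],1),"rel yaw",D[2]-q[2]+180)
E
python3 m3.py
```

```text
[ 0.6334 -0.2138  9.1677] [-0.7 -0.5 -0.8  0.1  0.8 -0.3 -0.7 -0.4 -0.5 -0.4 -0.1 -0.  -0.3 -0.6
  0.5 -0.6  0.  -0.9]
[  0.6011  -0.2228 188.8066] [ 0.1 -0.1  0.   0.  -0.1  0.1]
deep in base mm [-33.4  -4. ] rel yaw 0.3610513535438997
deep in base mm [-32.8  -2. ] rel yaw -0.21231270716714334
```

The deep box sits at x ≈ -33 and y ≈ -2 to -4 mm in the base frame, with yaw error under 0.5°, so it is well placed. Next is the shallow box.

```bash
python3 -m crank '[0,0.5,0,0,-0.2,0, 0,1.3,0,0,-0.6,0, 0,2.4,0.1,0,-1.2,0, 0,3.6,0.2,0,-1.9,0, 0.1,4.8,0.4,0,-2.6,0, 0.4,6,0.7,0,-3.3,0, 0.9,7.1,1,0,-3.9,0, 1.5,7.9,1.3,0,-4.4,0, 2,8.4,1.5,0,-4.6,0, 2.38,8.56,1.57,0,-4.68,0, 2.38,8.56,1.57,0,-4.68,0, 2.38,8.56,1.57,0,-4.68,0]'
python3 - <<'E'
from h import *
st();B=boxR(4.1,-28);o=np.array([.6025,.2151,.0495]);R=toolR(B,1)
plan(o+B.apply([0.001,0,.015]),R,"grasp")
a=read_camera("scene")[230:350,330:460,::-1]
cv2.imwrite("pics/hover2.png",cv2.resize(a,None,fx=4,fy=4,interpolation=2))
E
```

```text
time: 16.8
tool_pos: [0.5339, 0.2119, 0.1957]
tcp_rot: [-0.2, 62.6, 3.6]
contact_force: [0.7, -0.0, -0.2]
width: 0.085
t 16.8 tcp [0.5339 0.2119 0.1957] rot [-0.2 62.6  3.6] F [ 0.7 -0.  -0.2] w 85.0 q [-42.  39.  19. 117.  39.   0.  25.]
grasp row [4.88, -0.04, -0.19, -0.04, -0.09, 0.04] mm 147 deg 0.7
```

View pics/hover2.png

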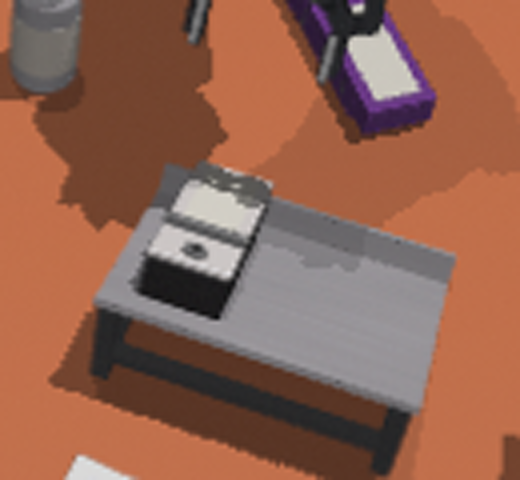

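At hover, joint 6 is on its limit at the full 28° tilt. I'll grasp with the tool at half that tilt (14°). The pads still lie flat on the box sides, and the half-turn makes the same 14° work at placing.

```bash
cat > m4.py <<'E'
from h import *
st();B=boxR(4.1,-28);o=np.array([.6025,.2151,.0495]);R=toolR(boxR(4.1,-14),1)
g=o+B.apply([0.0,0,.015]);print(g);plan(g-.12*R.as_matrix()[:,0],R,"hover");plan(g,R,"grasp");print(manip.state()["joint_pos"].round(1))
E
python3 m4.py
```

```text
t 16.85 tcp [0.5339 0.2118 0.1957] rot [-0.2 62.6  3.6] F [ 0.3 -0.3  0.8] w 85.0 q [-42.  39.  19. 117.  39.   0.  25.]
[0.59547595 0.21459651 0.06274421]
hover row [0.99, -0.05, 0.71, -0.05, 2.24, 0.04] mm 37 deg 13.4
grasp row [4.88, -0.04, -0.22, -0.05, 2.24, 0.04] mm 147 deg 13.4
[-42.   39.4  18.8 117.2  39.    0.   24.9]
```

```bash
python3 -m crank '[0.1,0,0.2,0,0.6,0, 0.3,0,0.4,0,1.2,0, 0.4,0,0.6,0,1.8,0, 0.6,-0.05,0.71,-0.05,2.24,0, 0.6,-0.05,0.71,-0.05,2.24,0.04, 0.6,-0.05,0.71,-0.05,2.24,0.04]'; python3 m4.py
```

```text
time: 17.6
tool_pos: [0.5604, 0.2126, 0.189]
tcp_rot: [-0.4, 76.0, 3.8]
contact_force: [-0.8, 0.0, -1.0]
width: 0.0848
t 17.6 tcp [0.5604 0.2126 0.189 ] rot [-0.4 76.   3.8] F [-0.8  0.  -1. ] w 84.8 q [-18.  42. -15.  99.  32.  32.  39.]
[0.59547595 0.21459651 0.06274421]
hover row [0.37, -0.02, 0.12, 0.02, 0.0, 0.01] mm 12 deg 0.1
grasp row [4.37, -0.01, 0.12, 0.02, 0.0, 0.01] mm 131 deg 0.1
[-18.2  41.7 -15.4  98.7  31.9  31.5  39.4]
```

Joint 6 now has plenty of margin at 31.5°. Descending and then closing.

```bash
python3 -m crank '[0.4,0,0.12,0,0,0, 1,0,0.12,0,0,0, 1.7,0,0.12,0,0,0, 2.4,0,0.12,0,0,0, 3,0,0.12,0,0,0, 3.5,0,0.12,0,0,0, 3.9,0,0.12,0,0,0, 4.2,0,0.12,0,0,0, 4.37,0,0.12,0,0,0, 4.37,0,0.12,0,0,0]'; python3 m4.py
```

```text
time: 18.85
tool_pos: [0.5956, 0.2153, 0.0622]
tcp_rot: [-0.5, 76.1, 3.7]
contact_force: [-0.5, 0.5, 0.4]
width: 0.085
t 18.85 tcp [0.5956 0.2153 0.0622] rot [-0.5 76.1  3.7] F [-0.5  0.5  0.4] w 85.0 q [-21.  55.  -8.  97.  37.  19.  35.]
[0.59547595 0.21459651 0.06274421]
hover row [-4.02, -0.03, -0.01, 0.02, -0.01, 0.01] mm 121 deg 0.2
grasp row [-0.02, -0.02, -0.0, 0.02, -0.01, 0.01] mm 1 deg 0.2
[-21.2  55.1  -7.7  96.9  37.5  18.7  34.6]
```

```bash
python3 -m crank '[0,0,0,0,0,0, 0,0,0,0,0,0, 0,0,0,0,0,0, 0,0,0,0,0,0, 0,0,0,0,0,0, 0,0,0,0,0,0]' 40 && python3 -c "from h import *; st(); print(np.round(manip.state()['tcp_rot'],2))"; python3 -m crank '[-0.1,0,0,0,0,0, -0.4,0,0,0,0,0, -0.9,0,0,0,0,0, -1.6,0,0,0,0,0, -2.4,0,0,0,0,0, -3.2,0,0,0,0,0, -4,0,0,0,0,0, -4.6,0,0,0,0,0, -5,0,0,0,0,0, -5,0,0,0,0,0]'
python3 - <<'E'
from h import *
st();plan([.5,.13,.28],toolR(boxR(4.1,14),1),"W1")
E
```

```text
time: 19.6
tool_pos: [0.5956, 0.2153, 0.063]
tcp_rot: [-0.4, 76.0, 3.8]
contact_force: [-3.7, -1.1, 6.8]
width: 0.0591
t 19.6 tcp [0.5956 0.2153 0.063 ] rot [-0.4 76.   3.8] F [-3.7 -1.1  6.8] w 59.1 q [-21.  55.  -8.  97.  37.  19.  35.]
[-0.43 76.03  3.8 ]
time: 20.85
tool_pos: [0.5596, 0.2129, 0.2085]
tcp_rot: [-0.4, 76.0, 3.8]
contact_force: [-0.2, 0.4, -1.8]
width: 0.0592
t 20.85 tcp [0.5596 0.2129 0.2085] rot [-0.4 76.   3.8] F [-0.2  0.4 -1.8] w 59.2 q [-17.  40. -17.  97.  31.  35.  41.]
W1 row [-2.84, -2.61, -1.55, 0.02, 4.66, 0.02] mm 125 deg 28.0
```

```bash
python3 -m crank '[-0.2,-0.2,-0.1,0,0.3,0, -0.6,-0.5,-0.3,0,0.9,0, -1.1,-0.9,-0.5,0,1.6,0, -1.6,-1.4,-0.8,0,2.4,0, -2.1,-1.8,-1.1,0,3.2,0, -2.5,-2.2,-1.3,0,3.9,0, -2.8,-2.5,-1.5,0,4.4,0, -2.84,-2.61,-1.55,0.02,4.66,0, -2.84,-2.61,-1.55,0.02,4.66,0]'
cat > m5.py <<'E'
from h import *
import sys
# tool in box frame at the grasp (shallow)
RB=Ro.from_euler('xyz',[-.43,76.03,3.8],degrees=True);Bg=boxR(3.8,-28)
RT=Bg.inv()*RB; pt=np.array([0.,0,.015])
def tgt(yaw,tcp=None,o=None):
    B=boxR(yaw);return (tcp if o is None else o+B.apply(pt)),B*RT
E
python3 - <<'E'
from m5 import *
st();plan(*tgt(-50,[.5,0,.28]),"turn1");plan(*tgt(-86,[.5,-.05,.28]),"turn1 full")
E
```

```text
time: 21.98
tool_pos: [0.5, 0.1301, 0.2787]
tcp_rot: [-179.5, 75.9, -175.4]
contact_force: [0.3, 0.2, -1.8]
width: 0.0591
t 21.98 tcp [0.5    0.1301 0.2787] rot [-179.5   75.9 -175.4] F [ 0.3  0.2 -1.8] w 59.1 q [ -3.  42. -29.  79.  14.  77.  62.]
turn1 row [0.04, -4.33, -0.31, 8.67, -0.0, 2.2] mm 130 deg 53.7
turn1 full row [0.08, -5.99, -0.42, 14.49, -0.0, 3.66] mm 180 deg 89.7
```

```bash
python3 -m crank '[0,-0.2,0,0.6,0,0.15, 0,-0.7,0,1.8,0,0.45, 0,-1.3,-0.1,3.3,0,0.83, 0,-2,-0.1,4.8,0,1.21, 0,-2.7,-0.2,6.4,0,1.62, 0,-3.4,-0.2,8,0,2.02, 0,-4.1,-0.3,9.6,0,2.42, 0,-4.8,-0.3,11.2,0,2.83, 0,-5.4,-0.4,12.8,0,3.23, 0.08,-5.8,-0.42,13.9,0,3.51, 0.08,-5.99,-0.42,14.49,0,3.66, 0.08,-5.99,-0.42,14.49,0,3.66]'
python3 - <<'E'
from m5 import *
st();plan(*tgt(-170.62,[.5,-.12,.28]),"turn2")
E
```

```text
time: 23.48
tool_pos: [0.4999, -0.0501, 0.2808]
tcp_rot: [179.3, 76.0, 93.8]
contact_force: [-0.6, 0.5, -2.7]
width: 0.0588
t 23.48 tcp [ 0.4999 -0.0501  0.2808] rot [179.3  76.   93.8] F [-0.6  0.5 -2.7] w 58.8 q [ 15.  34.  -9.  93. -11.  57.  18.]
turn2 row [-0.54, -0.17, 2.26, 13.68, -0.03, 3.41] mm 70 deg 84.6
```

```bash
python3 -m crank '[0,0,0.1,0.6,0,0.15, -0.1,0,0.3,1.8,0,0.45, -0.1,0,0.6,3.3,0,0.82, -0.2,-0.1,0.9,4.8,0,1.2, -0.3,-0.1,1.1,6.4,0,1.6, -0.3,-0.1,1.4,8,0,2, -0.4,-0.1,1.6,9.6,0,2.4, -0.5,-0.15,1.9,11.2,0,2.8, -0.54,-0.17,2.1,12.6,0,3.14, -0.54,-0.17,2.26,13.4,0,3.34, -0.54,-0.17,2.26,13.68,0,3.41, -0.54,-0.17,2.26,13.68,0,3.41]'
python3 - <<'E'
from m5 import *
st();D=boxR(9.38);o=np.array([.6337,-.2156,.046])+D.apply([-.033,0,.054]);print(o)
for h in(.1,.05,0):plan(*tgt(189.38,o=o+[0,0,h]),f"h{h}")
E
```

```text
time: 24.98
tool_pos: [0.5003, -0.1193, 0.2799]
tcp_rot: [-179.8, 75.9, 10.2]
contact_force: [0.6, 0.4, -3.4]
width: 0.0588
t 24.98 tcp [ 0.5003 -0.1193  0.2799] rot [-179.8   75.9   10.2] F [ 0.6  0.4 -3.4] w 58.8 q [  2.  29.  19. 107. -27.  35. -42.]
[ 0.60114124 -0.22097839  0.1       ]
h0.1 row [2.76, 3.92, -2.11, 0.02, -0.02, 0.03] mm 157 deg 0.3
h0.05 row [4.37, 3.93, -1.7, 0.02, -0.02, 0.03] mm 184 deg 0.3
h0 row [5.99, 3.93, -1.3, 0.02, -0.02, 0.03] mm 218 deg 0.3
```

```bash
python3 -m crank '[0.1,0.4,-0.2,0,0,0, 0.4,1.2,-0.7,0,0,0, 0.9,2.1,-1.2,0,0,0, 1.5,3,-1.7,0,0,0, 2.1,3.6,-2,0,0,0, 2.7,3.9,-2.1,0,0,0, 3.2,3.93,-2,0,0,0, 3.7,3.93,-1.87,0.02,0,0.03, 4.1,3.93,-1.77,0.02,0,0.03, 4.37,3.93,-1.7,0.02,-0.02,0.03, 4.37,3.93,-1.7,0.02,-0.02,0.03, 4.37,3.93,-1.7,0.02,-0.02,0.03]'
python3 - <<'E'
from m5 import *
st();D=boxR(9.38);o=np.array([.6337,-.2156,.046])+D.apply([-.033,0,.054])
for h in(.015,0):plan(*tgt(189.38,o=o+[0,0,h]),f"h{h}")
a=read_camera("top")[155:275,340:430,::-1];b=read_camera("scene")[180:300,220:310,::-1]
cv2.imwrite("pics/above2.png",np.hstack([cv2.resize(x,None,fx=4.4,fy=4.4,interpolation=2) for x in(a,b)]))
E
```

```text
time: 26.48
tool_pos: [0.6008, -0.2222, 0.1656]
tcp_rot: [179.5, 75.9, 9.2]
contact_force: [-0.4, -0.6, -1.9]
width: 0.0594
t 26.48 tcp [ 0.6008 -0.2222  0.1656] rot [179.5  75.9   9.2] F [-0.4 -0.6 -1.9] w 59.4 q [ 14.  48.  13.  90. -31.  34. -34.]
h0.015 row [1.16, -0.04, 0.27, -0.02, -0.01, -0.01] mm 36 deg 0.1
h0 row [1.64, -0.04, 0.39, -0.02, -0.01, -0.01] mm 51 deg 0.1
```

View pics/above2.png

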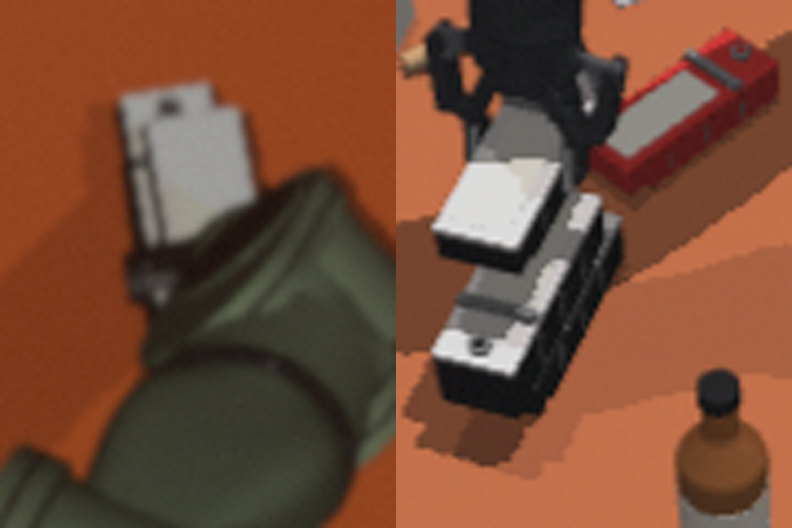

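```bash
cat > m6.py <<'E'
from m5 import *
s=manip.state();T=Ro.from_euler('xyz',s["tcp_rot"],degrees=True)
B=T*RT.inv();o=s["tool_pos"]-B.apply(pt);print("box o",o,"rpy",B.as_euler('xyz',degrees=True).round(2))
sh=pk("top",(340,155),4.4,0,[(148,118,(-85,-30,38)),(243,105,(-85,30,38))])+pk("scene",(220,180),4.4,396,[(432,225,(-85,30,38)),(520,250,(-85,-30,38))])
dp=pk("top",(340,155),4.4,0,[(118,97,(85,30,54)),(212,83,(85,-30,54)),(170,105,(70,0,58))])+pk("scene",(220,180),4.4,396,[(433,352,(85,-30,54)),(517,376,(85,30,54)),(480,346,(70,0,58))])
def q(ob,R,o):
    b=lambda k,e:R.apply(np.array([k[3]])*1e-3)+o+e
    f=lambda e:np.concatenate([proj(k[0],b(k,np.r_[e,0]))[0]-k[1:3] for k in ob])
    print("pred-obs px",np.round(f([0,0]),1).reshape(-1,2).tolist());r=least_squares(f,[0,0],x_scale=.01);print("needs shift mm",(1e3*r.x).round(1))
q(sh,B,o);q(dp,boxR(9.38),np.array([.6337,-.2156,.046]))
E
python3 m6.py
```

```text
box o [ 0.60076993 -0.2221222   0.15060039] rpy [ 2.0000e-02  3.0000e-02 -1.7074e+02]
pred-obs px [[-0.9, 0.1], [-1.4, -0.3], [-0.7, 0.6], [-1.4, -0.5]]
needs shift mm [-1.1 -0.6]
pred-obs px [[0.5, -0.6], [-1.0, -0.6], [-0.4, 0.7], [-1.1, -0.2], [-1.4, -1.0], [-0.6, -1.2]]
needs shift mm [-0.1  1.3]
```

Vision and dead reckoning agree within 2 mm for both boxes. Descending.

```bash
python3 -m crank '[0.1,0,0.02,0,0,0, 0.3,-0.04,0.07,0,0,0, 0.5,-0.04,0.12,0,0,0, 0.7,-0.04,0.16,0,0,0, 0.9,-0.04,0.21,0,0,0, 1.05,-0.04,0.25,0,0,0, 1.16,-0.04,0.27,0,0,0, 1.24,-0.04,0.29,0,0,0, 1.32,-0.04,0.31,0,0,0, 1.4,-0.04,0.33,0,0,0, 1.46,-0.04,0.35,0,0,0, 1.46,-0.04,0.35,0,0,0]'; python3 -m crank '[0.03,0,0.01,0,0,0, 0.06,0,0.015,0,0,0, 0.1,0,0.025,0,0,0, 0.13,0,0.03,0,0,0, 0.13,0,0.03,0,0,0]'; python3 m6.py|head -1
```

```text
time: 28.08
tool_pos: [0.6008, -0.2209, 0.12]
tcp_rot: [179.6, 76.0, 9.3]
contact_force: [0.3, -0.0, -2.5]
width: 0.0591
time: 28.7
tool_pos: [0.6009, -0.2209, 0.116]
tcp_rot: [179.6, 76.0, 9.3]
contact_force: [0.8, 0.2, -2.1]
width: 0.0592
box o [ 0.60087779 -0.22085348  0.1009854 ] rpy [-1.0000e-02 -1.0000e-02 -1.7074e+02]
```

```bash
python3 -m crank '[0.02,0,0.005,0,0,0, 0.04,0,0.01,0,0,0, 0.04,0,0.01,0,0,0]'; python3 -m crank '[0.02,0,0.005,0,0,0, 0.04,0,0.01,0,0,0, 0.04,0,0.01,0,0,0]'
```

```text
time: 29.08
tool_pos: [0.6009, -0.2209, 0.1148]
tcp_rot: [179.6, 76.0, 9.3]
contact_force: [-0.0, -0.6, -1.5]
width: 0.0593
time: 29.45
tool_pos: [0.6009, -0.2209, 0.1135]
tcp_rot: [179.6, 76.0, 9.3]
contact_force: [-0.1, -0.6, -2.1]
width: 0.0588
```

```bash
python3 -m crank '[0.02,0,0.005,0,0,0, 0.03,0,0.007,0,0,0, 0.03,0,0.007,0,0,0]'; python3 -m crank '[0.02,0,0.005,0,0,0, 0.03,0,0.007,0,0,0, 0.03,0,0.007,0,0,0]'
```

```text
time: 29.82
tool_pos: [0.6009, -0.2209, 0.1131]
tcp_rot: [179.6, 75.9, 9.3]
contact_force: [-3.8, 0.1, 6.0]
width: 0.0591
time: 30.2
tool_pos: [0.601, -0.2209, 0.1131]
tcp_rot: [179.6, 75.9, 9.3]
contact_force: [-11.6, 2.2, 22.1]
width: 0.0592
```

```bash
python3 -m crank '[-0.03,0,-0.01,0,0,0, -0.03,0,-0.01,0,0,0, -0.03,0,-0.01,0,0,0, -0.03,0,-0.01,0,0,0]' 85; python3 -m crank '[-0.2,0,0,0,0,0, -0.6,0,0,0,0,0, -1.2,0,0,0,0,0, -2,0,0,0,0,0, -2.9,0,0,0,0,0, -3.8,0,0,0,0,0, -4.6,0,0,0,0,0, -5.3,0,0,0,0,0, -5.6,0,0,0,0,0, -5.6,0,0,0,0,0]'
python3 - <<'E'
from h import *
st();plan([.42,.0,.33],toolR(boxR(9.3,-14),-1),"away")
E
```

```text
time: 30.7
tool_pos: [0.601, -0.2209, 0.1126]
tcp_rot: [179.6, 76.0, 9.3]
contact_force: [-0.4, -1.0, 0.0]
width: 0.0849
time: 31.95
tool_pos: [0.5608, -0.2274, 0.2763]
tcp_rot: [179.5, 75.9, 9.2]
contact_force: [-0.4, 0.4, -0.0]
width: 0.0849
t 31.95 tcp [ 0.5608 -0.2274  0.2763] rot [179.5  75.9   9.2] F [-0.4  0.4 -0. ] w 84.9 q [ 13.  37.  18.  89. -26.  46. -37.]
away row [-2.57, -8.26, 2.81, 0.07, -0.01, -0.0] mm 273 deg 0.4
```

```bash
python3 -m crank '[-0.4,-0.4,0.3,0,0,0, -0.8,-1.2,0.6,0,0,0, -1.2,-2.2,1,0,0,0, -1.6,-3.4,1.4,0,0,0, -2,-4.6,1.8,0,0,0, -2.3,-5.8,2.2,0,0,0, -2.5,-7,2.5,0,0,0, -2.57,-7.9,2.8,0,0,0, -2.57,-8.26,2.8,0,0,0, -2.57,-8.26,2.8,0,0,0]'
python3 - <<'E'
from h import *
st()
a=read_camera("top")[175:265,350:420,::-1];b=read_camera("scene")[195:285,220:280,::-1]
cv2.imwrite("pics/final.png",np.hstack([cv2.resize(x,None,fx=6,fy=6,interpolation=2) for x in(a,b)]))
E
```

```text
time: 33.2
tool_pos: [0.4207, 0.0003, 0.3295]
tcp_rot: [179.5, 76.0, 9.3]
contact_force: [0.5, -0.3, 0.0]
width: 0.0849
t 33.2 tcp [4.207e-01 3.000e-04 3.295e-01] rot [179.5  76.    9.3] F [ 0.5 -0.3  0. ] w 84.9 q [-22.  16.  26. 118. -17.  35. -65.]
```

View pics/final.png

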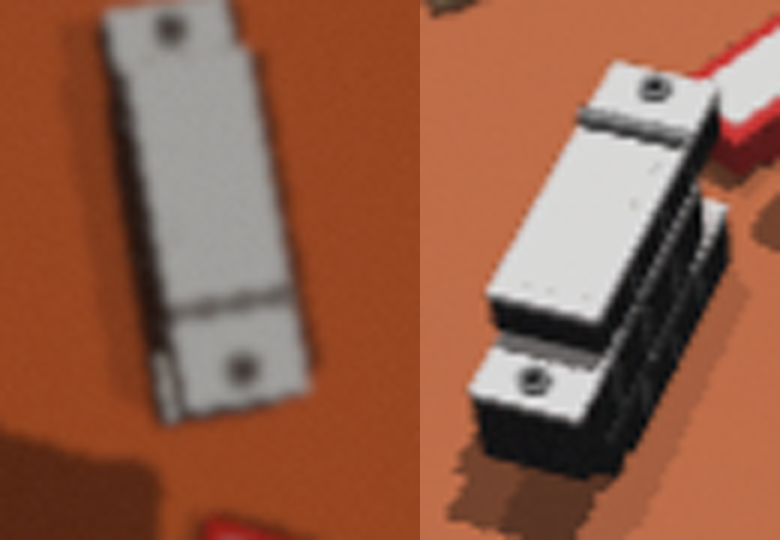

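```bash
cat > m7.py <<'E'
from m3 import *
s=pk("top",(350,175),6,0,[(128,62,(-85,-30,38)),(255,45,(-85,30,38)),(182,412,(85,-30,38)),(310,388,(85,30,38)),(242,370,(70,0,42))])+pk("scene",(220,195),6,420,[(488,295,(-85,30,38)),(600,322,(-85,-30,38)),(615,62,(85,30,38)),(718,95,(85,-30,38)),(655,88,(70,0,42))])
d2=pk("top",(350,175),6,0,[(105,12,(85,30,54)),(171,30,(70,0,58))])+pk("scene",(220,195),6,420,[(470,388,(85,-30,54)),(585,418,(85,30,54)),(534,380,(70,0,58))])
print("--- final");S=f2(s,.1,[.6,-.22,189]);D2=f2(d2,.046,[.63,-.21,9])
for q in(D,D2): print("shallow in deep mm",np.round(1e3*boxR(q[2]).inv().apply(np.r_[S[:2]-q[:2],0])[:2],1),"yaw",S[2]-q[2]-180)
E
python3 m7.py | sed -n '/final/,$p'
```

```text
--- final
[  0.6005  -0.2199 189.3527] [-1.1 -0.  -1.9 -0.5  0.2 -0.3 -0.6  0.2 -0.3 -0.3 -0.7 -0.8 -0.6 -0.7
 -0.3 -0.6  0.2 -2.2 -0.  -0.7]
[ 0.6327 -0.2151  9.9775] [-0.6 -0.  -0.6 -0.1 -0.4  0.1 -0.8 -0.4  0.1 -0.9]
shallow in deep mm [-33.5  -0.8] yaw 0.18496794331355204
shallow in deep mm [-32.6   0.8] yaw -0.6248890477746158
```

The stack measures well inside every tolerance and the arm is clear, so I'm handing in.

```bash
python3 -c "
from bench import close_job
print(close_job())"
```

```text
the job is handed in; nothing more can be done
None
```

The cooling stack is built and handed in at about 33 s of the 70 s allowed; no verdict is reported back. The deep box lies on the bottom box and the shallow box on the deep one, each turned end for end. I let go of the deep box before fetching the shallow one.

**Last position checks, from both cameras:**

| Box | Along (target −33 mm) | Sideways | Yaw error |
|---|---|---|---|
| Deep on base | −33 mm | −2 to −4 mm | under 0.5° |
| Shallow on deep | −33 mm | within 1 mm | under 0.7° |

**Set-down:** The measured force on the tool stayed at about 25 N or less. Touch-down heights came out within 2 mm of what the given box heights predict. By the robot's pose the boxes were level when set down; the pictures agree, but I did not measure tilt separately.

**Bystanders and vents:** The vents are uncovered and the arm ended clear of everything. The base looked unmoved. I checked the other objects only where they happened to show in the pictures.

**What disagreed:**
- At the full 28° tilt, joint 6 reached the end of its range. It got to 0.07° at the deep grasp and sat on the limit at the first hover over the shallow box. I gripped the shallow box at 14° instead.
- My picks of the deep box's lower edge were 1–2 pixels off the fit. I put that down to the picks, because its vent and lid edges agreed.

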